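# Clear the board and hold the heat sink over the processor

## Task

Someone has parked the wire parts basket on top of the mainboard's processor: hang it by its handle on the hook stand and let go of it. Then pick up the large rectangular heat sink (not the small square one), bring it past the driver rack and stop with it level, centred on the processor, its long side along the processor's long side, hovering about 1 cm above it for the alignment check. Do not touch the board with the heat sink, leave everything else standing where it is, and finish while still holding the heat sink there.

Things in the scene. Friction and masses are not known exactly. Their poses are not given: they have to be found in the camera images.
- basket: Loose steel wire basket 80 (x) x 60 (y) x 35 mm, about 160 g, standing on the processor. Stiff upright handle: uprights at y = +-32, cross bar along y (10 x 68 x 8), underside 90 above the origin, black thumb tab 10 (x) x 24 (y) on its middle from 98 up to 130. Opening under the bar 60 wide, from the rim at 35 to 90. Origin: centre of the underside, z up.
- basket_bar (a point): Middle of the underside of the basket's cross bar, 90 mm above the basket's origin; this rests on the hook. Axes as the basket's.
- hook: Fixed hook stand: base 100 x 100 x 8 mm, post 14 mm thick, 170 high at the origin (centre of the base's underside). An 8 mm round level arm runs from the post along the stand's own -x (roughly towards the robot), top 154 above the bench, to x = -120, where its tip turns up to 169. The basket hangs with this arm passing under its cross bar, bar across the arm.
- hook_rest (a point): Point on top of the hook arm, 65 mm from the post axis (stand x = -65 mm, 154 mm above the bench): a good place for the middle of the basket's cross bar; the tip is 55 mm farther along the stand's -x. Axes as the stand's.
- heatsink: The large rectangular aluminium heat sink, loose: 50 (x) x 36 (y) x 38 mm high, about 130 g, base plate 6 mm, 7 fins of full length along x, outer fins flush with the sides (y = +-18). Origin: centre of the underside; z up; x is its long side. It stands on the bench.
- board: Square mainboard on a black carrier, 170 x 170 mm, fixed to the bench; board top 12 mm above the bench, processor in its middle, four capacitors 10 mm thick reaching 30 mm above the bench at x = +-52, y = +-43 mm, connectors up to 28 mm high near its edges. Origin: centre of the underside; x along the processor's long side.
- processor (a point): Centre of the top face of the processor, a metal-topped block 50 (along board x) x 36 mm, top 17 mm above the bench. Axes as the board's.
- rack: Loose heavy rack of six screwdrivers standing between the heat sinks and the board: block 204 (x) x 49 (y) mm, drivers reach up to 140 mm above the bench. Origin: centre of the underside. Leave it alone.
- small_sink: Small square heat sink, loose, 26 x 26 x 18 mm, near the large one (they may swap places). Origin: centre of the underside. Not the one to use; leave it alone.
- reel: Solder reel standing on its flange, 54 mm diameter, 35 mm high, beyond the board. Origin: centre of the underside. Leave it alone.
- bottle: Small white flux bottle, 36 mm diameter, 85 mm high, beyond the board. Origin: centre of the underside. Leave it alone.
Mind the look-alikes: they are no part of the job. Of the things like the board, leave any that is brown; of the rest the larger one is meant.

How it is judged:
By the outcome, as a careful person would: the job done as asked, in the order asked, and still so for the second after the job is handed in, while the arm keeps its last pose, push and grip.
It also fails if it takes over 64 s, if anything falls off the work surface, if the arm or the gripper's body presses on something with over 40 N, if the wrist force passes 120 N, or if a joint passes its speed limit or range.

## Robot

A 7-joint arm with a two-finger parallel gripper is mounted at the origin on the work surface. World frame = base frame: x ahead of the robot, y to its left, z up, the work surface at z = 0. Lengths are in m, angles in rad, forces in N, time in s.
With the tool pointing down it reaches from about 0.4 to 0.85 m from the base axis. Payload 10.4 kg.
Tool frame: the origin (TCP) lies at the very end of the fingers, on their centre line; the grasp point (between the pads) lies 19 mm behind it; z points along the fingers, y is the line along which they close (so a half turn about z gives the same grasp; the last joint's range is limited). The gripper opens to 85 mm and grips with 20 to 120 N. Pads are 22 mm wide; open, the fingers measure 114 mm over their backs; the gripper's body (76 mm by 85 mm) begins 54 mm behind the grasp point. The pads swing forward as they close: fully open they stand 13 mm farther back than shut.
Start: joints at [-1.209, 0.332, -0.065, 1.46, 0.022, 1.35, -0.088], TCP at [0.235, 0.579, 0.231] pointing down, gripper open.
Joint ranges: [-2.6, 2.6], [-0.5, 2.12], [-1.47, 1.34], [0.16, 2.42], [-1.27, 4.41], [0.06, 2.06], [-2.6, 2.6]. Speed limits (rad/s): [2.22, 2.22, 2.79, 2.79, 3.14, 3.14, 3.14].

## Interface

Orientations are given as a unit quaternion [x, y, z, w].
In Python, from workcell import manip, vision, order gives the robot as it stands. The module is installed in compiled form; this text tells all that it offers.
- The arm moves only by the tool move_arm, never from a script. Its argument "motion" is a list of rows, each a list of 3 entries, a list of its own where there are three numbers: the shift along the tool's x, y, z scaled (see below), then the turn, a rotation vector about the tool's x, y, z scaled (see below), then the opening, from -1 (shut) to 1 (fully open). In form: [[[dx, dy, dz], [wx, wy, wz], hand], ...]. A call has 1 to 12 rows; each row shifts and turns the commanded pose from where the row before left it, along the tool's axes as they then stand; what a row does not reach is not made up. The controller multiplies each number of a shift by 0.75 m and each number of a turn by pi/4 rad. A row lasts 1/10 s, in which the tool goes at most 50 mm and 8.59 degrees, less where a joint would pass 70% of its speed; a pose out of reach is approached as far as the arm can. A call with a number of a shift or a turn outside -1 to 1 is refused whole. A call with a gripper value outside its range is refused whole. The fingers move at their own pace and stop on an object; "newtons" is the grip in N (left out, the last holds). Time passes only in rows, so rows that do not move let the fingers close. It gives the time, the measured TCP pose, the force, the opening and the grip force at its end, in the units of the state.
- manip.get_obs(): the state, without advancing time (a new reading comes with each control period).
- vision.camera(name): name is "scene" or "top" or "wrist"; returns a dict with "pixels" (480x640x3 uint8, red, green, blue), "fx", "fy", "cx", "cy" (pixels), "R" (3x3) and "t" (3): a world point X has camera coordinates R X + t. Camera axes: x right, y down, z forward; pixel columns grow to the right and rows downward; lengths in m; the calibration is good to about 2 mm. A picture is of the moment at which its call begins. There is no depth.
- order.hand_in(): hands the job in; it is judged then, once.
The state is a dict: "clock": time; "joint_pos": joint angles; "joint_velocities": joint speeds; "tau": joint torques, N m; "position": TCP position; "ee_rot": TCP orientation; "ft_force": force on the tool from outside, world axes, zero at the start; "torque": the same for the moment, N m; "grip_width": opening from 0.0 (shut) to 1.0 (fully open); "grasp_force": force on a finger pad.
Only numpy, scipy, OpenCV 4.12 (cv2) and the standard library are available. Lean on these libraries where they do the work, as an engineer would, in place of code of your own. Each camera call takes 0.05 s, during which the arm holds its last target. There are 200 camera calls.

## Working session

There is one attempt and no reset: what is moved stays moved. The work goes in short steps, Python scripts to look and compute and a tool call to move; the robot and the scene stay as the last step left them, time stands still between calls to the robot, and variables do not carry over. Pictures are saved under pics/ and viewed, at most 10 in all, crops included, and the job is handed in when it is done.

Besides the shell and the picture viewer there is one more tool, called after "Emit:" as name(argument=value, ...), one argument or row to a line, values as JSON. move_arm: Moves the arm, as the interface text tells. Its arguments: {"type":"object","properties":{"motion":{"type":"array"},"newtons":{"type":"number"}},"required":["motion"]}

```bash
mkdir -p pics; ls
cat > h.py <<'E'
import numpy as np, cv2
from workcell import manip, vision, order
from scipy.spatial.transform import Rotation as Ro
def shot(n,f=None):
    c=vision.camera(n); c['bgr']=np.ascontiguousarray(c['pixels'][:,:,::-1])
    np.savez('pics/'+(f or n)+'.npz',**{k:c[k] for k in('pixels','fx','fy','cx','cy','R','t')})
    if f: cv2.imwrite(f'pics/{f}.png',c['bgr'])
    return c
def load(f): return dict(np.load(f'pics/{f}.npz'))
def ray(c,u,v,z):
    R=np.array(c['R']);t=np.array(c['t']);o=-R.T@t
    d=R.T@np.array([(u-c['cx'])/c['fx'],(v-c['cy'])/c['fy'],1]); return o+d*(z-o[2])/d[2]
def proj(c,X):
    p=np.array(c['R'])@np.array(X)+np.array(c['t']); return np.array([c['fx']*p[0]/p[2]+c['cx'],c['fy']*p[1]/p[2]+c['cy']])
def st():
    o=manip.get_obs(); print({k:np.round(o[k],4) for k in('clock','joint_pos','position','ee_rot','ft_force','grip_width','grasp_force')}); return o
E
python3 - <<'E'
from h import *
st()
for n in('scene','top'):
    c=shot(n,n+'1'); print(n,-np.array(c['R']).T@c['t'],c['fx'],np.round(c['R'],3).tolist())
E
```

```text
pics
{'clock': np.float64(0.0), 'joint_pos': array([-1.2086,  0.3328, -0.0647,  1.4609,  0.0216,  1.3499, -0.0885]), 'position': array([0.2344, 0.579 , 0.2305]), 'ee_rot': array([ 1.912e-01,  9.816e-01, -7.000e-04, -1.000e-04]), 'ft_force': array([-0.0767, -0.235 ,  0.3907]), 'grip_width': np.float64(1.0021), 'grasp_force': np.float64(0.0)}
scene [1.44185555 0.03934454 0.98146434] 513.6200411624546 [[0.073, 0.997, -0.019], [0.695, -0.064, -0.716], [-0.715, 0.039, -0.698]]
top [0.38407305 0.11621039 1.3935513 ] 579.6621959711792 [[0.027, -0.999, 0.021], [-0.989, -0.03, -0.143], [0.143, -0.017, -0.99]]
```

View pics/top1.png

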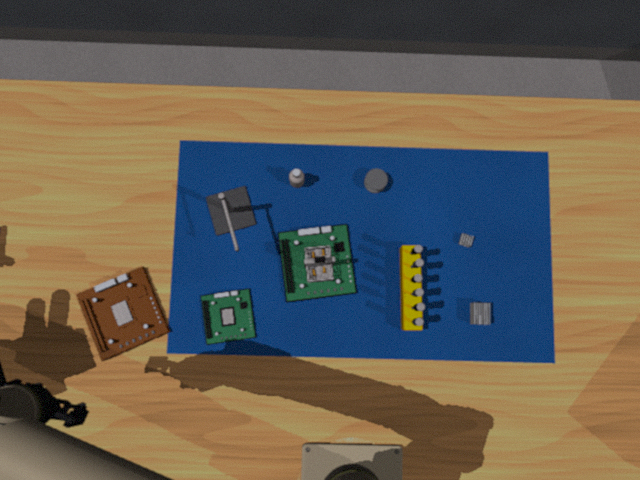

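View pics/scene1.png

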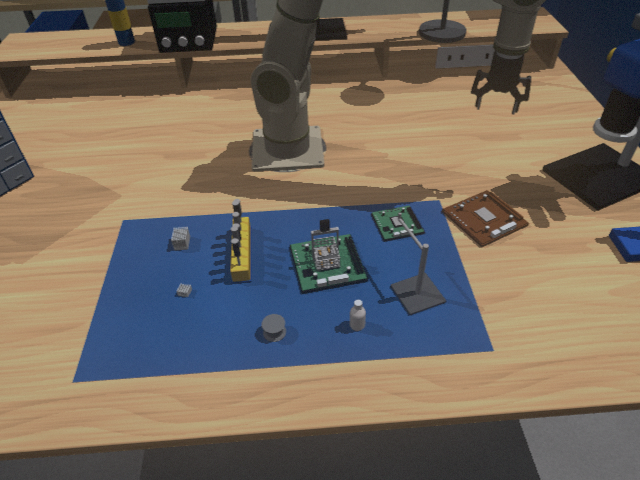

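Top view candidates:
- **Boards:** large green (318,262) is the target. Small green (228,316) is the smaller look-alike, and (122,312) is brown, so both are excluded.
- **Sinks:** large (481,313) is the target, small (466,240) is not.
- **Others:** the basket is on the large green board, the hook stand is at (231,210) with its arm to (236,248), and the rack is at (412,288).

I'll check these in one close crop.

Run:
```python
from h import *
t=load('top1'); s=load('scene1')
T=t['pixels'][:,:,::-1].copy(); S=s['pixels'][:,:,::-1].copy()
def crop(I,x,y,w,h,W,H): return cv2.resize(I[y:y+h,x:x+w],(W,H),interpolation=cv2.INTER_CUBIC)
a=crop(T,265,215,100,95,400,300) if 0 else crop(T,270,212,100,75,400,300)
b=crop(T,440,222,80,120,200,300); e=crop(T,196,175,67,100,200,300)
f=crop(S,280,190,174,130,400,300); g=crop(S,160,215,87,65,400,300)
cv2.imwrite('pics/crop1.png',np.vstack([np.hstack([a,b,e]),np.hstack([f,g])]))
hsv=cv2.cvtColor(T,cv2.COLOR_BGR2HSV)
def big(m,n=3):
    cs,_=cv2.findContours(m.astype(np.uint8),cv2.RETR_EXTERNAL,cv2.CHAIN_APPROX_NONE)
    return sorted(cs,key=cv2.contourArea)[::-1][:n]
H,Sa,V=cv2.split(hsv)
def rep(nm,cs,z):
    for c in cs:
        P=np.array([ray(t,*p[0].astype(float),z)[:2] for p in c],np.float32)*1000
        r=cv2.minAreaRect(P); print(nm,cv2.boundingRect(c),np.round(r[0],1),np.round(r[1],1),round(r[2],1))
g=cv2.morphologyEx(((H>40)&(H<88)&(Sa>70)&(V>30)).astype(np.uint8),cv2.MORPH_CLOSE,np.ones((9,9)))
rep('green',big(g,2),.012)
rep('yellow',big((H>18)&(H<35)&(Sa>150)&(V>120)&(np.arange(640)>390)&(np.arange(480)[:,None]>235)&(np.arange(640)<440)&(np.arange(480)[:,None]<340),1),.05)
mask=(Sa<110)&(V>50)
for nm,(x,y,w,h),z in(('large',(460,290,45,45),.038),('small',(450,225,35,30),.018)):
    m=np.zeros_like(mask);m[y:y+h,x:x+w]=mask[y:y+h,x:x+w]
    rep(nm,big(m,1),z)
```

```text
green (279, 225, 77, 76) [534.4  92.1] [166.3 168. ] 9.0
green (201, 289, 55, 55) [400.3 297.3] [115.1 115.3] 10.1
yellow (402, 245, 21, 85) [ 479.8 -129.4] [195.1  44.2] 1.7
large (470, 302, 21, 23) [ 423.4 -292.6] [47.1 51.8] 89.4
small (459, 233, 15, 15) [ 597.6 -266.5] [32.1 30.4] 75.5
```

View pics/crop1.png

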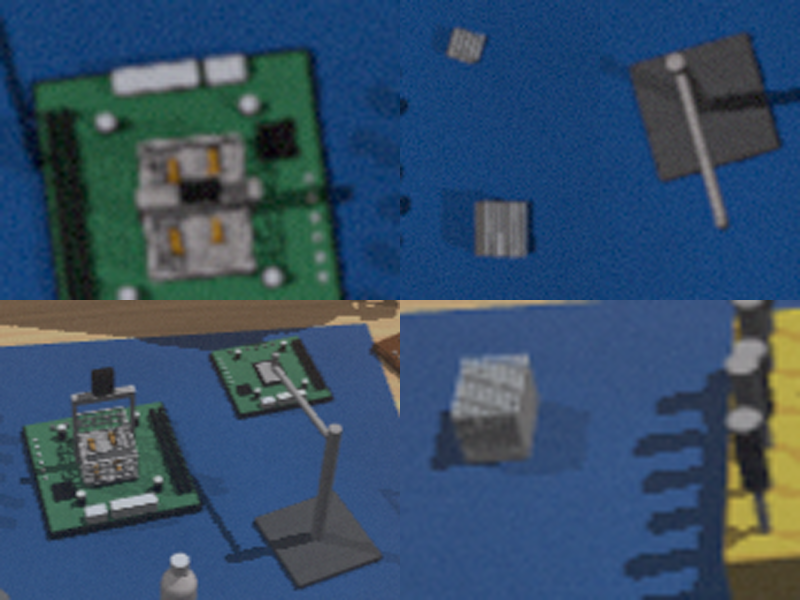

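The crop shows:
- **Large sink:** top (481,313), its fins run along world x.
- **Basket:** bar runs image left-right, with the black tab at about (320,259).
- **Board:** the four capacitors are farther apart along the image vertical, so board x is about world x, turned roughly +9°.
- **Hook arm:** from (222,196) to (236,248).

Next I'll measure the tab and hook from both views.

```bash
cat >> h.py <<'E'
def tri(cs,ps):
    A=[];b=[]
    for c,(u,v) in zip(cs,ps):
        R=np.array(c['R']);t=np.array(c['t'])
        for k,q,cc,f in((0,u,c['cx'],c['fx']),(1,v,c['cy'],c['fy'])):
            n=(q-cc)/f; A.append(n*R[2]-R[k]); b.append(t[k]-n*t[2])
    return np.linalg.lstsq(np.array(A),np.array(b),rcond=None)[0]
def need(p,yaw=None,o=None):
    """shift (units of 0.75 m, tool axes) and z-turn (units pi/4) to world p; yaw=dir of tool y, mod pi"""
    o=o or manip.get_obs(); R=Ro.from_quat(o['ee_rot']).as_matrix()
    print('shift units',np.round(R.T@(np.array(p)-o['position'])/.75,4))
    if yaw is not None:
        X=np.array([np.sin(yaw),-np.cos(yaw),0]);Y=np.array([np.cos(yaw),np.sin(yaw),0])
        for s in(1,-1):
            G=np.c_[-s*X,s*Y,np.cross(-s*X,s*Y)]
            print('turn units',np.round(Ro.from_matrix(R.T@G).as_rotvec()/(np.pi/4),4))
E
python3 - <<'E'
from h import *
t=load('top1'); s=load('scene1')
# tab: dark blob in both
def dark(c,x,y,w,h,th):
    g=c['pixels'][y:y+h,x:x+w].max(2); m=(g<th).astype(np.uint8)
    n,l,stt,ce=cv2.connectedComponentsWithStats(m); k=1+np.argmax(stt[1:,4]); print(stt[k],ce[k]+[x,y]); return ce[k]+[x,y]
a=dark(t,308,250,25,18,45); b=dark(s,315,216,18,18,50)
print('tab two-view',tri([t,s],[a,b]),'ray',ray(t,*a,.147))
# hook arm top: bright thin line
p=t['pixels'][188:256,210:246].astype(int)
m=((p.max(2)-p.min(2)<40)&(p.min(2)>95)).astype(np.uint8)
n,l,stt,ce=cv2.connectedComponentsWithStats(m);k=1+np.argmax(stt[1:,4]);ys,xs=np.where(l==k)
print(stt[k]); r=cv2.fitLine(np.c_[xs+210,ys+188].astype(np.float32),cv2.DIST_HUBER,0,.01,.01).ravel();print(r)
for v in(196.,205,225,240,247): 
    u=r[2]+(v-r[3])*r[0]/r[1]; print(v,u,ray(t,u,v,.152))
b=[(222,196),(236,248)];q=[(425,245),(402,221)]
for i,j in zip(b,q): print(tri([t,s],[i,j]))
E
```

```text
[ 7  7 11  6 53] [319.8490566  259.58490566]
[ 5  4  9 12 98] [324.04081633 225.29591837]
tab two-view [0.52760324 0.08818478 0.12992892] ray [0.5255813  0.08732738 0.147     ]
[ 12  12  16  50 163]
[  0.27343354   0.9618909  229.51366    224.78114   ]
196.0 221.33214 [0.65814176 0.30603086 0.152     ]
205 223.89053 [0.63831968 0.29947022 0.152     ]
225 229.57587 [0.59457494 0.2849917  0.152     ]
240 233.83987 [0.56203898 0.27422303 0.152     ]
247 235.82974 [0.5469347  0.26922385 0.152     ]
[0.65474209 0.30382654 0.16906964]
[0.54619    0.27285905 0.14490025]
```

Run:
```python
from h import *
need([.527,.088,.38],np.radians(98))
c=shot('wrist'); o=manip.get_obs(); R=Ro.from_quat(o['ee_rot']).as_matrix()
C=-np.array(c['R']).T@c['t']; print('cam in tool',R.T@(C-o['position']), 'cam z in tool',R.T@np.array(c['R'])[2],c['fx'])
```

```text
shift units [-0.6073 -0.4607 -0.1986]
turn units [-1.600e-03 -4.000e-04 -6.677e-01]
turn units [-5.0000e-04  2.1000e-03  3.3323e+00]
cam in tool [ 0.07888392 -0.00126235 -0.14251319] cam z in tool [-3.07997917e-01 -1.39729014e-04  9.51387021e-01] 368.03847493484363
```

Emit:
move_arm(
  motion=[
    [[0, 0, -0.05], [0, 0, 0], 1],
    [[0, 0, -0.05], [0, 0, 0], 1],
    [[0, 0, -0.05], [0, 0, 0], 1],
    [[0, 0, -0.05], [0, 0, 0], 1],
    [[-0.04, -0.03, 0], [0, 0, 0], 1],
    [[-0.04, -0.03, 0], [0, 0, 0], 1],
    [[-0.04, -0.03, 0], [0, 0, 0], 1],
    [[-0.04, -0.03, 0], [0, 0, 0], 1],
    [[-0.04, -0.03, 0], [0, 0, 0], 1],
    [[-0.04, -0.03, 0], [0, 0, 0], 1],
    [[-0.04, -0.03, 0], [0, 0, 0], 1],
    [[-0.04, -0.03, 0], [0, 0, 0], 1],
  ],
)

```text
clock: 1.35
position: [0.39, 0.3208, 0.3812]
ee_rot: [0.191, 0.982, 0.0, -0.0]
ft_force: [1.0, 0.6, -0.5]
grip_width: 1.002
grasp_force: 0.0
```

Emit:
move_arm(
  motion=[
    [[-0.04, -0.03, 0], [0, 0, 0], 1],
    [[-0.04, -0.03, 0], [0, 0, 0], 1],
    [[-0.04, -0.03, 0], [0, 0, 0], 1],
    [[-0.04, -0.03, 0], [0, 0, 0], 1],
    [[-0.04, -0.03, 0], [0, 0, 0], 1],
    [[-0.04, -0.03, 0], [0, 0, 0], 1],
    [[0, 0, 0], [0, 0, -0.16], 1],
    [[0, 0, 0], [0, 0, -0.16], 1],
    [[0, 0, 0], [0, 0, -0.16], 1],
    [[0, 0, 0], [0, 0, -0.16], 1],
    [[0, 0, 0], [0, 0, 0], 1],
  ],
)

```text
clock: 2.45
position: [0.5056, 0.1296, 0.3811]
ee_rot: [-0.06, 0.998, -0.0, -0.0]
ft_force: [-0.6, 0.3, -0.0]
grip_width: 0.998
grasp_force: 0.0
```

Run:
```python
from h import *
st(); need([.527,.088,.38],np.radians(98)); shot('wrist','w1')
```

```text
{'clock': np.float64(2.45), 'joint_pos': array([-0.657 ,  0.0565,  0.3381,  1.4814, -0.0188,  1.6073,  1.3705]), 'position': array([0.5056, 0.1296, 0.3811]), 'ee_rot': array([-5.990e-02,  9.982e-01, -0.000e+00, -2.000e-04]), 'ft_force': array([-0.6359,  0.2939, -0.0092]), 'grip_width': np.float64(0.9984), 'grasp_force': np.float64(0.0)}
shift units [-0.0217 -0.0585  0.0015]
turn units [-0.     -0.0005 -0.0252]
turn units [-7.0000e-04  1.0000e-04  3.9748e+00]
```

View pics/w1.png

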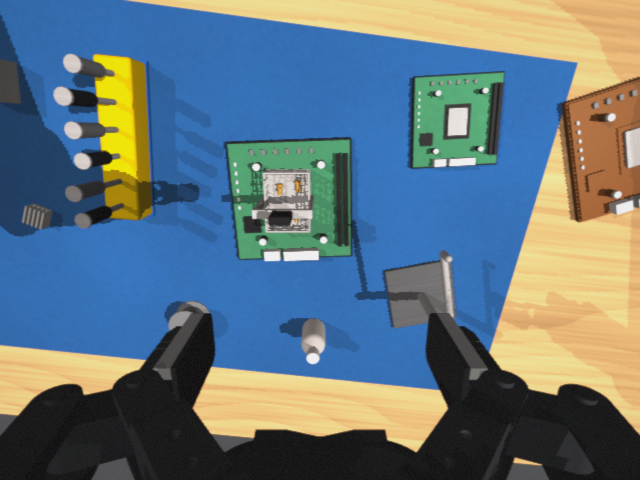

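The wrist view shows the basket bar from about (252,215) to (313,211), the tab at (280,217), the large board spanning (227..354, 139..260), and the hook base corners around (386..452, 260..328). I'll get precise edges.

Run:
```python
from h import *
w=load('w1'); I=w['pixels'][:,:,::-1].copy()
a=cv2.resize(I[160:260,235:335],(600,600),interpolation=cv2.INTER_CUBIC)
cv2.imwrite('pics/c2.png',a)
H,S,V=cv2.split(cv2.cvtColor(I,cv2.COLOR_BGR2HSV))
g=((H>40)&(H<88)&(S>70)&(V>30)).astype(np.uint8); g[:, :210]=0; g[:,370:]=0
g=cv2.morphologyEx(g,cv2.MORPH_CLOSE,np.ones((25,25)))
cs,_=cv2.findContours(g,0,cv2.CHAIN_APPROX_NONE); c=max(cs,key=cv2.contourArea)
P=np.array([ray(w,*p[0].astype(float),.012)[:2] for p in c],np.float32)*1000
print('board',cv2.minAreaRect(P))
# hook base: gray flat
m=((S<70)&(V>40)&(V<130)).astype(np.uint8); m[:,:375]=0; m[:250]=0; m[340:]=0; m[:,470:]=0
cs,_=cv2.findContours(m,0,cv2.CHAIN_APPROX_NONE); c=max(cs,key=cv2.contourArea); print(cv2.boundingRect(c))
P=np.array([ray(w,*p[0].astype(float),.008)[:2] for p in c],np.float32)*1000
print('base',cv2.minAreaRect(P))
```

```text
board ((533.0026245117188, 91.55860900878906), (165.22109985351562, 166.73812866210938), 8.875715255737305)
(385, 251, 84, 89)
base ((672.033203125, 311.453125), (159.58982849121094, 108.80416107177734), 24.739830017089844)
```

View pics/c2.png

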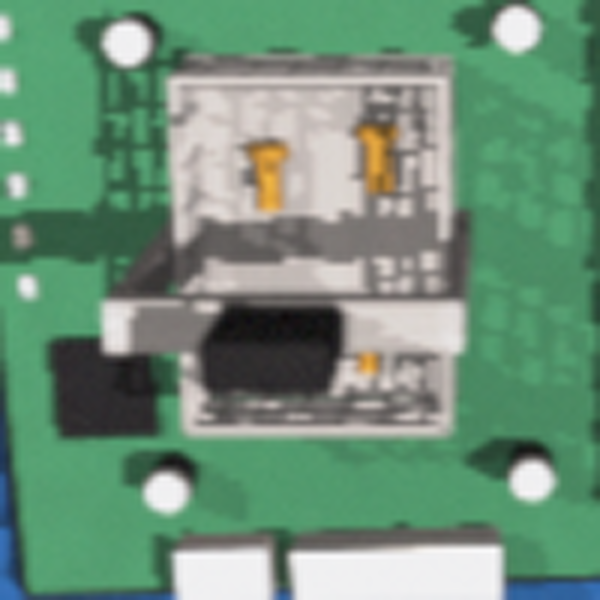

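Run:
```python
from h import *
w=load('w1'); f=lambda x,y,z: ray(w,235+x/6-.4,160+y/6-.4,z)
print('tabtop',f(270,368,.147))
a,b=f(104,300,.115),f(467,301,.115); print(a,b,np.linalg.norm(a-b),np.degrees(np.arctan2(*(b-a)[1::-1])))
a,b=f(104,354,.115),f(465,352,.115); print(a,b,np.linalg.norm(a-b),np.degrees(np.arctan2(*(b-a)[1::-1])))
# rim far edges
for z,p,q in((.052,(170,78),(452,80)),(.052,(183,432),(450,432))):
    a,b=f(*p,z),f(*q,z); print('rim',a,b,np.linalg.norm(a-b),np.degrees(np.arctan2(*(b-a)[1::-1])))
c=[f(x,y,.03) for x,y in((128,42),(517,28),(167,492),(531,480))]
print('caps',np.mean(c,0),[np.degrees(np.arctan2(*(c[i]-c[j])[1::-1])) for i,j in((2,0),(3,1))],[np.degrees(np.arctan2(*(c[i]-c[j])[1::-1])) for i,j in((1,0),(3,2))],np.linalg.norm(c[2]-c[0]),np.linalg.norm(c[1]-c[0]))
```

```text
tabtop [0.52686864 0.08826654 0.147     ]
[0.52598444 0.05339612 0.115     ] [0.51789112 0.12142962 0.115     ] 0.0685132007229506 96.784071558589
[0.53645219 0.0540712  0.115     ] [0.52776092 0.12218569 0.115     ] 0.06866674742923277 97.27153258723806
rim [0.49180325 0.05403486 0.052     ] [0.48501922 0.11319764 0.052     ] 0.05955046064991758 96.5413744468283
rim [0.5690127  0.06261573 0.052     ] [0.56184446 0.12145308 0.052     ] 0.0592724011028143 96.94619472295996
caps [0.5327649  0.09153203 0.03      ] [np.float64(8.925760593402478), np.float64(8.788031306735256)] [np.float64(98.96635264333382), np.float64(98.92249668655202)] 0.10380503984247177 0.08560697660579826
```

Emit:
move_arm(
  motion=[
    [[-0.0109, -0.0293, 0], [0, 0, 0], 1],
    [[-0.0108, -0.0292, 0], [0, 0, 0], 1],
    [[0, 0, 0.04], [0, 0, 0], 1],
    [[0, 0, 0.05], [0, 0, 0], 1],
    [[0, 0, 0.05], [0, 0, 0], 1],
    [[0, 0, 0.05], [0, 0, 0], 1],
    [[0, 0, 0.05], [0, 0, 0], 1],
    [[0, 0, 0.03], [0, 0, 0], 1],
    [[0, 0, 0], [0, 0, 0], 1],
    [[0, 0, 0], [0, 0, 0], 1],
  ],
)

```text
clock: 3.5
position: [0.5272, 0.0881, 0.1795]
ee_rot: [-0.058, 0.998, -0.0, 0.0]
ft_force: [1.0, -0.1, 0.4]
grip_width: 1.002
grasp_force: 0.0
```

Run:
```python
from h import *
need([.527,.088,.120],np.radians(96.9)); c=shot('wrist','w2')
for X in([.527,.088,.147],):
  print(proj(c,X))
```

```text
shift units [ 0.0003 -0.0001  0.0794]
turn units [-0.      0.0002 -0.006 ]
turn units [4.000e-04 0.000e+00 3.994e+00]
[321.91086024 285.93870008]
```

View pics/w2.png

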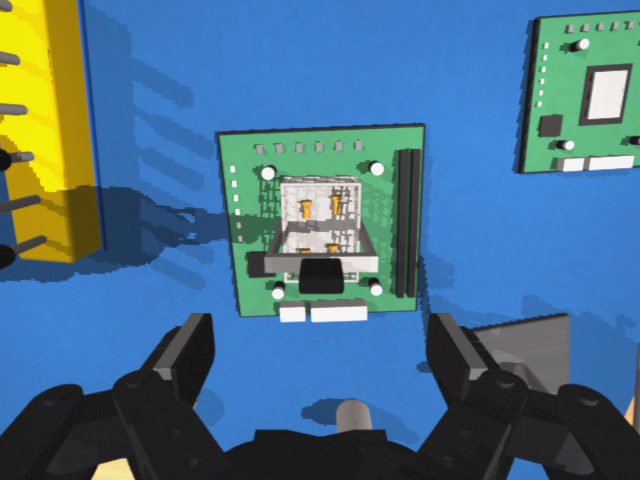

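The tab sits between the fingers at (321,284), as predicted at (322,286). I'll descend and grip.

Emit:
move_arm(
  motion=[
    [[0, 0, 0.03], [0, 0, 0], 1],
    [[0, 0, 0.03], [0, 0, 0], 1],
    [[0, 0, 0.019], [0, 0, 0], 1],
    [[0, 0, 0], [0, 0, 0], 1],
    [[0, 0, 0], [0, 0, 0], -1],
    [[0, 0, 0], [0, 0, 0], -1],
    [[0, 0, 0], [0, 0, 0], -1],
    [[0, 0, 0], [0, 0, 0], -1],
    [[0, 0, 0], [0, 0, 0], -1],
    [[0, 0, 0], [0, 0, 0], -1],
    [[0, 0, 0], [0, 0, 0], -1],
    [[0, 0, 0], [0, 0, 0], -1],
  ],
  newtons=60,
)

```text
clock: 4.75
position: [0.5275, 0.0883, 0.1203]
ee_rot: [-0.059, 0.998, 0.0, 0.001]
ft_force: [-0.2, 0.4, 5.9]
grip_width: 0.264
grasp_force: 59.3
```

Emit:
move_arm(
  motion=[
    [[0, 0, -0.01], [0, 0, 0], -1],
    [[0, 0, -0.02], [0, 0, 0], -1],
    [[0, 0, -0.03], [0, 0, 0], -1],
    [[0, 0, -0.04], [0, 0, 0], -1],
    [[0, 0, -0.01], [0, 0, 0], -1],
    [[0, 0, 0], [0, 0, -0.07], -1],
    [[0, 0, 0], [0, 0, -0.07], -1],
    [[0, 0, 0], [0, 0, -0.07], -1],
    [[0, 0, 0], [0, 0, -0.04], -1],
    [[0, 0, 0], [0, 0, 0], -1],
  ],
)

```text
clock: 5.75
position: [0.5266, 0.0879, 0.2014]
ee_rot: [-0.157, 0.988, -0.0, -0.001]
ft_force: [-0.1, 0.1, -2.1]
grip_width: 0.268
grasp_force: 58.8
```

Run:
```python
from h import *
st(); need([.4793,.247,.1965],np.radians(108.3))
w=load('w1');t=load('top1'); print('tip',tri([w,t],[(446,257),(236,248)]),ray(w,446,257,.169),ray(t,236,248,.169))
# hook base from top view
p=t['pixels'].astype(int); m=((p.max(2)-p.min(2)<45)&(p.max(2)>35)).astype(np.uint8); n=np.zeros_like(m); n[180:240,200:260]=m[180:240,200:260]
cs,_=cv2.findContours(n,0,cv2.CHAIN_APPROX_NONE); c=cv2.convexHull(max(cs,key=cv2.contourArea))
P=np.array([ray(t,*q[0].astype(float),.008)[:2] for q in c],np.float32)*1000; print(cv2.minAreaRect(P))
```

```text
{'clock': np.float64(5.75), 'joint_pos': array([-0.5783,  0.1486,  0.3615,  1.7616, -0.0553,  1.2423,  1.683 ]), 'position': array([0.5266, 0.0879, 0.2014]), 'ee_rot': array([-1.567e-01,  9.877e-01, -1.000e-04, -5.000e-04]), 'ft_force': array([-0.1235,  0.0796, -2.1012]), 'grip_width': np.float64(0.2684), 'grasp_force': np.float64(58.782)}
shift units [-0.0057  0.2212  0.0066]
turn units [ 0.     -0.0013 -0.006 ]
turn units [-2.100e-03 -0.000e+00  3.994e+00]
tip [0.54421907 0.26910434 0.15201194] [0.53832133 0.26253725 0.169     ] [0.54257329 0.26666717 0.169     ]
((646.42724609375, 298.7667541503906), (121.92657470703125, 105.66634368896484), 18.085269927978516)
```

Emit:
move_arm(
  motion=[
    [[-0.001, 0.02, 0.002], [0, 0, 0], -1],
    [[-0.001, 0.037, 0.002], [0, 0, 0], -1],
    [[-0.001, 0.04, 0.001], [0, 0, 0], -1],
    [[-0.001, 0.04, 0], [0, 0, 0], -1],
    [[-0.001, 0.037, 0], [0, 0, 0], -1],
    [[-0.001, 0.03, 0], [0, 0, 0], -1],
    [[0, 0.017, 0], [0, 0, 0], -1],
    [[0, 0, 0], [0, 0, 0], -1],
    [[0, 0, 0], [0, 0, 0], -1],
  ],
)

```text
clock: 6.65
position: [0.4804, 0.2459, 0.1981]
ee_rot: [-0.156, 0.988, -0.0, -0.0]
ft_force: [0.2, -0.1, -1.3]
grip_width: 0.264
grasp_force: 58.9
```

Run:
```python
from h import *
st(); need([.593,.2846,.1965],np.radians(108.3))
c=shot('scene'); t=shot('top')
g=cv2.resize(c['bgr'][150:300,330:480],(600,600),interpolation=cv2.INTER_CUBIC); cv2.imwrite('pics/s2.png',g)
```

```text
{'clock': np.float64(6.65), 'joint_pos': array([-0.7705,  0.1628,  0.2363,  1.7465, -0.0395,  1.2375,  1.3597]), 'position': array([0.4804, 0.2459, 0.1981]), 'ee_rot': array([-1.559e-01,  9.878e-01, -3.000e-04, -1.000e-04]), 'ft_force': array([ 0.2039, -0.1272, -1.286 ]), 'grip_width': np.float64(0.2635), 'grasp_force': np.float64(58.8913)}
shift units [-0.1587  0.0028  0.0021]
turn units [-0.0008 -0.0003 -0.0081]
turn units [-5.0000e-04  1.3000e-03  3.9919e+00]
```

View pics/s2.png

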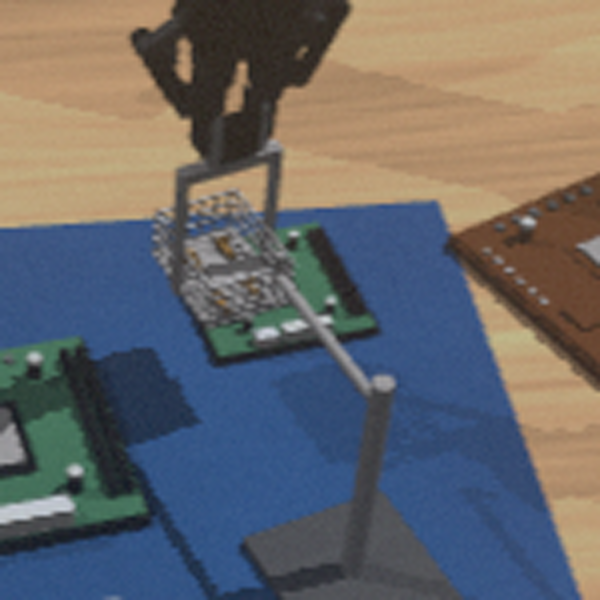

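The basket hangs upright, lined up in front of the hook tip, which shows at about (285,285) in the crop. The arm line extends through the opening. I'll slide it in slowly.

Emit:
move_arm(
  motion=[
    [[-0.015, 0.001, 0.001], [0, 0, -0.004], -1],
    [[-0.02, 0.001, 0], [0, 0, -0.004], -1],
    [[-0.02, 0.001, 0], [0, 0, 0], -1],
    [[-0.02, 0, 0], [0, 0, 0], -1],
    [[-0.02, 0, 0], [0, 0, 0], -1],
    [[-0.02, 0, 0], [0, 0, 0], -1],
    [[-0.02, 0, 0], [0, 0, 0], -1],
    [[-0.02, 0, 0], [0, 0, 0], -1],
    [[-0.004, 0, 0], [0, 0, 0], -1],
    [[0, 0, 0], [0, 0, 0], -1],
    [[0, 0, 0], [0, 0, 0], -1],
  ],
)

```text
clock: 7.85
position: [0.5924, 0.2863, 0.1975]
ee_rot: [-0.159, 0.987, -0.0, -0.0]
ft_force: [-0.3, 0.3, -1.0]
grip_width: 0.265
grasp_force: 58.9
```

Run:
```python
from h import *
st(); need([.593,.2846,.1673],np.radians(108.3))
c=shot('scene'); t=shot('top')
g=cv2.resize(c['bgr'][165:290,340:465],(400,400),interpolation=cv2.INTER_CUBIC); k=cv2.resize(t['bgr'][160:270,180:290],(400,400),interpolation=cv2.INTER_CUBIC); cv2.imwrite('pics/s3.png',np.hstack([g,k]))
```

```text
{'clock': np.float64(7.85), 'joint_pos': array([-0.7077,  0.4256,  0.2559,  1.4247, -0.1086,  1.3054,  1.4458]), 'position': array([0.5924, 0.2863, 0.1975]), 'ee_rot': array([-1.594e-01,  9.872e-01, -0.000e+00, -1.000e-04]), 'ft_force': array([-0.3312,  0.3388, -1.0389]), 'grip_width': np.float64(0.2654), 'grasp_force': np.float64(58.9073)}
shift units [-0.0001 -0.0024  0.0402]
turn units [ 0.     -0.0003  0.001 ]
turn units [ 5.000e-04  0.000e+00 -3.999e+00]
```

View pics/s3.png

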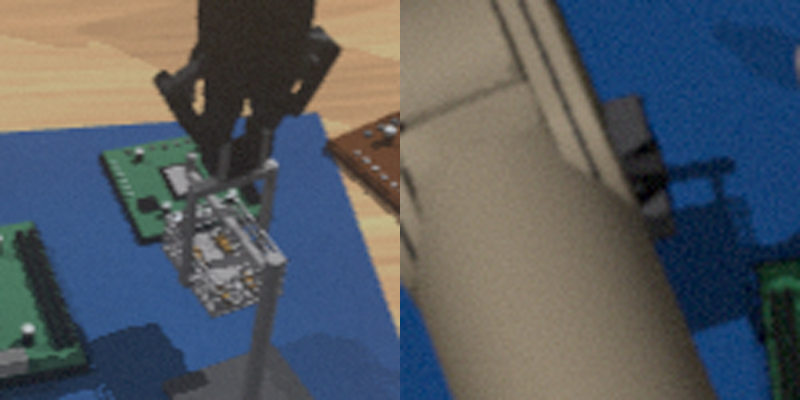

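Run:
```python
from h import *
s=load('scene'); f=lambda X:np.round((proj(s,X)-[340,165])*3.2)
y=np.radians(18.2);d=np.array([np.cos(y),np.sin(y),0]);P=np.array([.655,.305,0])
for k in(0,-.04,-.065,-.09,-.12): print(k,f(P+d*k+[0,0,.152]))
print('tip',f(P-d*.12+[0,0,.169])); n=np.array([-d[1],d[0],0])
B=np.array([.5924,.2863,.1842]); print('bar',f(B-n*.034),f(B),f(B+n*.034))
```

```text
0 [268. 274.]
-0.04 [240. 237.]
-0.065 [223. 215.]
-0.09 [206. 193.]
-0.12 [187. 168.]
tip [188. 151.]
bar [187. 194.] [229. 181.] [271. 168.]
```

The hook tip shows at (192,160), beyond the bar, and the arm runs through the opening, matching the projection. I'll lower it onto the arm.

Emit:
move_arm(
  motion=[
    [[0, -0.001, 0.01], [0, 0, 0], -1],
    [[0, -0.001, 0.01], [0, 0, 0], -1],
    [[0, 0, 0.008], [0, 0, 0], -1],
    [[0, 0, 0.006], [0, 0, 0], -1],
    [[0, 0, 0.004], [0, 0, 0], -1],
    [[0, 0, 0], [0, 0, 0], -1],
    [[0, 0, 0], [0, 0, 0], -1],
  ],
)

```text
clock: 8.65
position: [0.5931, 0.2853, 0.1692]
ee_rot: [-0.16, 0.987, 0.0, 0.0]
ft_force: [0.2, -0.4, -1.3]
grip_width: 0.268
grasp_force: 58.9
```

Emit:
move_arm(
  motion=[
    [[0, 0, 0.0013], [0, 0, 0], -1],
    [[0, 0, 0.0013], [0, 0, 0], -1],
    [[0, 0, 0], [0, 0, 0], -1],
  ],
)

```text
clock: 8.95
position: [0.5931, 0.2853, 0.1673]
ee_rot: [-0.16, 0.987, 0.0, 0.0]
ft_force: [-0.4, -0.5, -0.6]
grip_width: 0.269
grasp_force: 59.2
```

Emit:
move_arm(
  motion=[
    [[0, 0, 0.0013], [0, 0, 0], -1],
    [[0, 0, 0.0013], [0, 0, 0], -1],
    [[0, 0, 0], [0, 0, 0], -1],
  ],
)

```text
clock: 9.25
position: [0.5934, 0.2854, 0.167]
ee_rot: [-0.16, 0.987, 0.0, 0.001]
ft_force: [-3.6, -1.2, 10.5]
grip_width: 0.268
grasp_force: 60.6
```

Emit:
move_arm(
  motion=[
    [[0, 0, -0.0016], [0, 0, 0], -1],
    [[0, 0, 0], [0, 0, 0], -1],
    [[0, 0, 0], [0, 0, 0], -0.3],
    [[0, 0, 0], [0, 0, 0], 0],
    [[0, 0, 0], [0, 0, 0], 0.3],
    [[0, 0, 0], [0, 0, 0], 0.3],
    [[0, 0, 0], [0, 0, 0], 0.3],
    [[0, 0, 0], [0, 0, 0], 0.3],
    [[0, 0, 0], [0, 0, 0], 0.3],
  ],
)

```text
clock: 10.15
position: [0.593, 0.2852, 0.1664]
ee_rot: [-0.16, 0.987, 0.0, 0.0]
ft_force: [-1.0, 0.1, 0.8]
grip_width: 0.655
grasp_force: 0.0
```

Emit:
move_arm(
  motion=[
    [[0, 0, -0.01], [0, 0, 0], 0.3],
    [[0, 0, -0.02], [0, 0, 0], 0.3],
    [[0, 0, -0.03], [0, 0, 0], 0.3],
    [[0, 0, -0.04], [0, 0, 0], 0.3],
    [[0, 0, -0.05], [0, 0, 0], 0.5],
    [[0, 0, -0.05], [0, 0, 0], 1],
    [[0, 0, -0.03], [0, 0, 0], 1],
    [[0, 0, 0], [0, 0, 0], 1],
  ],
)

```text
clock: 10.95
position: [0.5941, 0.2855, 0.3446]
ee_rot: [-0.159, 0.987, 0.001, 0.004]
ft_force: [1.9, -0.6, 0.4]
grip_width: 1.001
grasp_force: 0.0
```

Run:
```python
from h import *
st(); need([.43,-.26,.36],np.radians(90))
c=shot('scene'); w=shot('wrist')
g=cv2.resize(c['bgr'][165:290,340:465],(400,400),interpolation=cv2.INTER_CUBIC); k=cv2.resize(w['bgr'],(400,300)); k=np.vstack([k,np.zeros((100,400,3),np.uint8)]); cv2.imwrite('pics/s4.png',np.hstack([g,k]))
```

```text
{'clock': np.float64(10.95), 'joint_pos': array([-0.7065,  0.3803,  0.2753,  1.1818, -0.1016,  1.5847,  1.439 ]), 'position': array([0.5941, 0.2855, 0.3446]), 'ee_rot': array([-0.1595,  0.9872,  0.0014,  0.0036]), 'ft_force': array([ 1.8667, -0.634 ,  0.3926]), 'grip_width': np.float64(1.0012), 'grasp_force': np.float64(0.0)}
shift units [ 0.4365 -0.6214 -0.0248]
turn units [0.0035 0.0092 0.4079]
turn units [-0.0131  0.005  -3.5921]
```

View pics/s4.png

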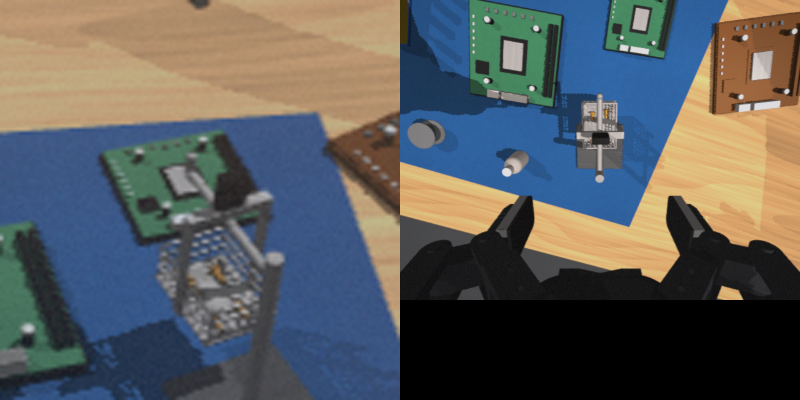

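The basket hangs freely on the arm, bar across it at about (220,205) in the left crop, and is released. Next, the large sink.

Emit:
move_arm(
  motion=[
    [[0, 0, -0.024], [0, 0, 0], 1],
    [[0.024, -0.034, 0], [0, 0, 0], 1],
    [[0.03, -0.043, 0], [0, 0, 0], 1],
    [[0.03, -0.043, 0], [0, 0, 0], 1],
    [[0.03, -0.043, 0], [0, 0, 0], 1],
    [[0.03, -0.043, 0], [0, 0, 0], 1],
    [[0.03, -0.043, 0], [0, 0, 0], 1],
    [[0.03, -0.043, 0], [0, 0, 0], 1],
    [[0.03, -0.043, 0], [0, 0, 0], 1],
    [[0.03, -0.043, 0], [0, 0, 0], 1],
    [[0.03, -0.043, 0], [0, 0, 0], 1],
    [[0.03, -0.043, 0], [0, 0, 0], 1],
  ],
)

```text
clock: 12.25
position: [0.4708, -0.123, 0.3561]
ee_rot: [-0.16, 0.987, 0.0, -0.001]
ft_force: [0.6, -0.6, -0.4]
grip_width: 0.999
grasp_force: 0.0
```

Emit:
move_arm(
  motion=[
    [[0.03, -0.043, 0], [0, 0, 0], 1],
    [[0.03, -0.043, 0], [0, 0, 0], 1],
    [[0.03, -0.043, 0], [0, 0, 0], 1],
    [[0.02, -0.03, 0], [0, 0, 0], 1],
    [[0, 0, 0], [0, 0, 0.1], 1],
    [[0, 0, 0], [0, 0, 0.15], 1],
    [[0, 0, 0], [0, 0, 0.1], 1],
    [[0, 0, 0], [0, 0, 0.058], 1],
    [[0, 0, 0], [0, 0, 0], 1],
    [[0, 0, 0], [0, 0, 0], 1],
  ],
)

```text
clock: 13.25
position: [0.431, -0.2606, 0.3564]
ee_rot: [-0.001, 1.0, 0.0, -0.0]
ft_force: [0.9, -0.2, 0.4]
grip_width: 0.998
grasp_force: 0.0
```

```bash
cat > sink.py <<'E'
from h import *
st()
c=shot('wrist','ws'); I=c['bgr']; H,S,V=cv2.split(cv2.cvtColor(I,cv2.COLOR_BGR2HSV))
u,v=proj(c,[.423,-.293,.038]); print('expect',u,v)
m=((S<110)&(V>60)).astype(np.uint8); k=np.zeros_like(m); x0,y0=int(max(u-80,0)),int(max(v-80,0)); k[y0:y0+160,x0:x0+160]=m[y0:y0+160,x0:x0+160]
k=cv2.morphologyEx(k,cv2.MORPH_CLOSE,np.ones((7,7)))
cs,_=cv2.findContours(k,0,cv2.CHAIN_APPROX_NONE)
for q in sorted(cs,key=cv2.contourArea)[::-1][:2]:
    print(cv2.boundingRect(q),cv2.contourArea(q)); 
    for z in(.038,0):
        P=np.array([ray(c,*p[0].astype(float),z)[:2] for p in q],np.float32)*1000; r=cv2.minAreaRect(P); print(z,np.round(r[0],1),np.round(r[1],1),round(r[2],2),np.round(cv2.boxPoints(r)).tolist())
need([.423,-.293,.36],np.radians(90))
E
python3 sink.py
```

```text
{'clock': np.float64(13.25), 'joint_pos': array([-0.2315, -0.0047,  0.692 ,  1.5892,  0.003 ,  1.557 ,  2.0328]), 'position': array([ 0.431 , -0.2606,  0.3564]), 'ee_rot': array([-8.e-04,  1.e+00,  2.e-04, -4.e-04]), 'ft_force': array([ 0.8572, -0.2177,  0.4325]), 'grip_width': np.float64(0.9984), 'grasp_force': np.float64(0.0)}
expect 294.94438716909684 185.4806568669136
(276, 161, 32, 44) 1296.0
0.038 [ 419.8 -297.4] [38.9 53.8] 89.55 [[393.0, -317.0], [447.0, -317.0], [447.0, -278.0], [393.0, -278.0]]
0 [ 425.5 -300.3] [42.2 58.2] 89.55 [[396.0, -321.0], [454.0, -322.0], [455.0, -279.0], [397.0, -279.0]]
shift units [ 0.0109 -0.0431 -0.0047]
turn units [ 0.0004 -0.0008  0.002 ]
turn units [ 1.200e-03  7.000e-04 -3.998e+00]
```

Emit:
move_arm(
  motion=[
    [[0.0064, -0.025, 0.02], [0, 0, 0], 1],
    [[0.0063, -0.0255, 0.04], [0, 0, 0], 1],
    [[0, 0, 0.04], [0, 0, 0], 1],
    [[0, 0, 0.04], [0, 0, 0], 1],
    [[0, 0, 0.04], [0, 0, 0], 1],
    [[0, 0, 0], [0, 0, 0], 1],
    [[0, 0, 0], [0, 0, 0], 1],
  ],
)

```text
clock: 14.0
position: [0.4218, -0.2987, 0.2225]
ee_rot: [-0.0, 1.0, -0.0, -0.0]
ft_force: [0.3, -0.9, 0.4]
grip_width: 1.001
grasp_force: 0.0
```

```bash
sed -i 's/\[.423,-.293,.038\]/[.4215,-.2985,.038]/; s/\[.423,-.293,.36\]/[.4215,-.2985,.008]/' sink.py
cat >> sink.py <<'E'
# top-face edges: brightness profile across box
x,y,w,h=cv2.boundingRect(max(cs,key=cv2.contourArea)); G=cv2.cvtColor(I,cv2.COLOR_BGR2GRAY)
print('rows',G[y-4:y+h+5,x+w//2-8:x+w//2+8].mean(1).astype(int).tolist())
print('cols upper',G[y+h*2//3-4:y+h*2//3+5,x-4:x+w+5].mean(0).astype(int).tolist())
E
python3 sink.py
```

```text
{'clock': np.float64(14.0), 'joint_pos': array([-0.1648,  0.0986,  0.7457,  1.7899, -0.0695,  1.2801,  2.1699]), 'position': array([ 0.4218, -0.2987,  0.2225]), 'ee_rot': array([-3.e-04,  1.e+00, -0.e+00, -2.e-04]), 'ft_force': array([ 0.2785, -0.8974,  0.3576]), 'grip_width': np.float64(1.0005), 'grasp_force': np.float64(0.0)}
expect 321.44833555609904 216.72577167187174
(302, 184, 43, 60) 2382.0
0.038 [ 419.2 -297.4] [37.7 55.3] 89.53 [[391.0, -316.0], [447.0, -317.0], [447.0, -279.0], [392.0, -278.0]]
0 [ 428.1 -297.1] [42.1 61.7] 89.53 [[397.0, -318.0], [459.0, -318.0], [459.0, -276.0], [397.0, -276.0]]
shift units [0.0013 0.0008 0.287 ]
turn units [-0.0007  0.0015  0.0005]
turn units [-2.3000e-03 -1.1000e-03 -3.9995e+00]
rows [105, 105, 105, 109, 134, 173, 133, 117, 115, 124, 166, 182, 183, 184, 184, 183, 183, 184, 183, 183, 184, 185, 184, 184, 184, 184, 184, 184, 185, 184, 184, 184, 185, 185, 184, 184, 185, 184, 185, 185, 184, 185, 185, 185, 184, 185, 184, 185, 185, 185, 184, 184, 183, 182, 168, 164, 168, 172, 173, 176, 177, 177, 177, 162, 118, 107, 107, 107, 107]
cols upper [62, 62, 62, 62, 93, 196, 234, 220, 159, 129, 139, 196, 232, 226, 173, 130, 133, 179, 228, 230, 185, 132, 129, 157, 223, 235, 198, 135, 124, 135, 218, 238, 210, 139, 116, 120, 211, 237, 216, 166, 149, 130, 194, 232, 215, 144, 100, 94, 94, 94, 94, 94]
```

Run:
```python
from h import *
c=load('ws')
for v in(183.8,189.7,233.5,243.5): print(v,ray(c,323,v,.038),ray(c,323,v,.0),ray(c,323,v,.006))
G=cv2.cvtColor(c['pixels'],cv2.COLOR_RGB2GRAY)
for u in (303,304,305,310,311,316,317,342): print(u,G[180:250,u].tolist())
```

```text
183.8 [ 0.39154482 -0.29721633  0.038     ] [ 0.39724649 -0.29690274  0.        ] [ 0.39634622 -0.29695225  0.006     ]
189.7 [ 0.39679056 -0.29719337  0.038     ] [ 0.40310161 -0.29687711  0.        ] [ 0.40210513 -0.29692704  0.006     ]
233.5 [ 0.43741607 -0.29701552  0.038     ] [ 0.44844644 -0.2966786   0.        ] [ 0.4467048 -0.2967318  0.006    ]
243.5 [ 0.44712889 -0.296973    0.038     ] [ 0.45928756 -0.29663114  0.        ] [ 0.45736777 -0.29668512  0.006     ]
303 [106, 104, 107, 101, 71, 64, 68, 71, 83, 110, 190, 204, 207, 206, 206, 206, 206, 207, 206, 206, 207, 207, 206, 205, 206, 207, 205, 207, 206, 204, 198, 198, 197, 199, 197, 199, 198, 197, 198, 199, 199, 197, 198, 199, 199, 197, 197, 189, 189, 188, 190, 190, 189, 189, 190, 199, 201, 200, 202, 199, 201, 199, 197, 163, 119, 107, 108, 106, 108, 107]
304 [105, 105, 105, 103, 84, 83, 91, 92, 97, 134, 226, 236, 237, 237, 237, 237, 237, 237, 236, 237, 236, 237, 236, 237, 237, 237, 237, 236, 237, 236, 236, 235, 235, 235, 235, 234, 234, 234, 234, 235, 235, 235, 235, 235, 235, 235, 235, 232, 233, 233, 233, 233, 233, 233, 233
[... 1504 characters left out ...]
 105, 105, 107, 115, 131, 111, 107, 107, 127, 218, 236, 237, 237, 238, 237, 237, 237, 236, 236, 236, 236, 236, 236, 236, 236, 234, 234, 235, 234, 234, 234, 234, 234, 233, 232, 232, 232, 232, 232, 230, 230, 231, 230, 230, 231, 230, 230, 229, 229, 228, 228, 228, 227, 222, 220, 221, 223, 223, 224, 224, 223, 222, 194, 124, 109, 108, 108, 107, 105]
342 [106, 105, 108, 106, 106, 106, 103, 103, 102, 115, 184, 232, 235, 236, 237, 237, 238, 238, 238, 239, 238, 238, 238, 238, 238, 238, 237, 236, 234, 234, 232, 232, 230, 229, 229, 227, 227, 224, 225, 224, 222, 219, 217, 217, 215, 215, 213, 211, 211, 210, 210, 209, 210, 207, 206, 204, 203, 203, 202, 197, 196, 191, 188, 169, 119, 109, 109, 108, 107, 107]
```

Emit:
move_arm(
  motion=[
    [[0, 0.002, 0.04], [0, 0, 0.01], 1],
    [[0, 0, 0.05], [0, 0, 0], 1],
    [[0, 0, 0.05], [0, 0, 0], 1],
    [[0, 0, 0.05], [0, 0, 0], 1],
    [[0, 0, 0.04], [0, 0, 0], 1],
    [[0, 0, 0.03], [0, 0, 0], 1],
    [[0, 0, 0.017], [0, 0, 0], 1],
    [[0, 0, 0.008], [0, 0, 0], 1],
    [[0, 0, 0], [0, 0, 0], 1],
    [[0, 0, 0], [0, 0, 0], 1],
  ],
)

```text
clock: 15.05
position: [0.4227, -0.2976, 0.0093]
ee_rot: [0.004, 1.0, -0.0, 0.001]
ft_force: [0.6, 0.2, -0.4]
grip_width: 1.001
grasp_force: 0.0
```

Emit:
move_arm(
  motion=[
    [[0, 0, 0], [0, 0, 0], -1],
    [[0, 0, 0], [0, 0, 0], -1],
    [[0, 0, 0], [0, 0, 0], -1],
    [[0, 0, 0], [0, 0, 0], -1],
    [[0, 0, 0], [0, 0, 0], -1],
    [[0, 0, 0], [0, 0, 0], -1],
    [[0, 0, 0], [0, 0, 0], -1],
    [[0, 0, 0], [0, 0, 0], -1],
  ],
  newtons=60,
)

```text
clock: 15.85
position: [0.4222, -0.2973, 0.0086]
ee_rot: [0.004, 1.0, -0.0, 0.0]
ft_force: [-0.6, 1.3, 5.8]
grip_width: 0.412
grasp_force: 60.4
```

Run:
```python
from h import *
st()
```

```text
{'clock': np.float64(15.85), 'joint_pos': array([-0.0425,  0.4075,  0.6607,  1.9926, -0.331 ,  0.8475,  2.3637]), 'position': array([ 0.4222, -0.2973,  0.0086]), 'ee_rot': array([ 3.9e-03,  1.0e+00, -0.0e+00,  4.0e-04]), 'ft_force': array([-0.5633,  1.3187,  5.8427]), 'grip_width': np.float64(0.4124), 'grasp_force': np.float64(60.3891)}
```

Emit:
move_arm(
  motion=[
    [[0, 0, -0.01], [0, 0, 0], -1],
    [[0, 0, -0.02], [0, 0, 0], -1],
    [[0, 0, -0.04], [0, 0, 0], -1],
    [[0, 0, -0.05], [0, 0, 0], -1],
    [[0, 0, -0.05], [0, 0, 0], -1],
    [[0, 0, -0.05], [0, 0, 0], -1],
    [[0, 0, -0.05], [0, 0, 0], -1],
    [[0, 0, -0.03], [0, 0, 0], -1],
    [[0, 0, -0.01], [0, 0, 0], -1],
    [[0, 0, 0], [0, 0, 0], -1],
    [[0, 0, 0], [0, 0, 0], -1],
  ],
)

```text
clock: 16.95
position: [0.4212, -0.2968, 0.2395]
ee_rot: [0.004, 1.0, 0.0, -0.001]
ft_force: [-0.1, -0.8, -1.1]
grip_width: 0.407
grasp_force: 60.0
```

Run:
```python
from h import *
st(); need([.533,.0915,.24],np.radians(98.9))
```

```text
{'clock': np.float64(16.95), 'joint_pos': array([-0.1918,  0.0812,  0.7658,  1.7685, -0.0579,  1.3165,  2.1499]), 'position': array([ 0.4212, -0.2968,  0.2395]), 'ee_rot': array([ 3.9e-03,  1.0e+00,  3.0e-04, -7.0e-04]), 'ft_force': array([-0.0994, -0.8132, -1.1436]), 'grip_width': np.float64(0.4069), 'grasp_force': np.float64(59.958)}
shift units [-1.450e-01  5.189e-01 -5.000e-04]
turn units [ 0.001  -0.0018 -0.2078]
turn units [-2.7000e-03 -1.5000e-03  3.7922e+00]
```

Emit:
move_arm(
  motion=[
    [[-0.003, 0.01, 0], [0, 0, 0], -1],
    [[-0.006, 0.022, 0], [0, 0, 0], -1],
    [[-0.009, 0.033, 0], [0, 0, 0], -1],
    [[-0.01, 0.036, 0], [0, 0, 0], -1],
    [[-0.01, 0.036, 0], [0, 0, 0], -1],
    [[-0.01, 0.036, 0], [0, 0, 0], -1],
    [[-0.01, 0.036, 0], [0, 0, 0], -1],
    [[-0.01, 0.036, 0], [0, 0, 0], -1],
    [[-0.01, 0.036, 0], [0, 0, 0], -1],
    [[-0.01, 0.036, 0], [0, 0, 0], -1],
    [[-0.01, 0.036, 0], [0, 0, 0], -1],
    [[-0.01, 0.036, 0], [0, 0, 0], -1],
  ],
)

```text
clock: 18.15
position: [0.5045, -0.0044, 0.2394]
ee_rot: [0.004, 1.0, -0.0, -0.001]
ft_force: [1.1, 1.3, -1.1]
grip_width: 0.413
grasp_force: 60.0
```

Emit:
move_arm(
  motion=[
    [[-0.01, 0.036, 0], [0, 0, 0], -1],
    [[-0.01, 0.036, 0], [0, 0, 0], -1],
    [[-0.009, 0.033, 0], [0, 0, 0], -1],
    [[-0.006, 0.02, 0], [0, 0, 0], -1],
    [[-0.002, 0.005, 0], [0, 0, 0], -1],
    [[0, 0, 0], [0, 0, -0.04], -1],
    [[0, 0, 0], [0, 0, -0.06], -1],
    [[0, 0, 0], [0, 0, -0.06], -1],
    [[0, 0, 0], [0, 0, -0.048], -1],
    [[0, 0, 0], [0, 0, 0], -1],
    [[0, 0, 0], [0, 0, 0], -1],
  ],
)

```text
clock: 19.25
position: [0.5334, 0.0903, 0.2404]
ee_rot: [-0.077, 0.997, -0.0, -0.0]
ft_force: [0.4, 0.0, -0.8]
grip_width: 0.41
grasp_force: 59.9
```

```bash
cat > near.py <<'E'
from h import *
st(); need([.533,.0915,.037],np.radians(98.9))
c=shot('wrist','wn'); f=lambda X:np.round(proj(c,X)).tolist()
a=np.radians(8.9);d=np.array([np.cos(a),np.sin(a),0]);n=np.array([-d[1],d[0],0]);P=np.array([.533,.0915,0])
G=cv2.cvtColor(c['bgr'],cv2.COLOR_BGR2GRAY); m=((c['pixels'].min(2)>190)).astype(np.uint8)
N,l,s,ce=cv2.connectedComponentsWithStats(m)
for i,j in((1,1),(1,-1),(-1,1),(-1,-1)):
    p=proj(c,P+d*.052*i+n*.043*j+[0,0,.03]); k=1+np.argmin(np.linalg.norm(ce[1:]-p,axis=1)); print('cap',np.round(p,1),'seen',np.round(ce[k],1),s[k][4],np.round(ray(c,*ce[k],.03)[:2]-(P+d*.052*i+n*.043*j)[:2],4))
E
python3 near.py
```

```text
{'clock': np.float64(19.25), 'joint_pos': array([-0.6008,  0.1381,  0.386 ,  1.6909, -0.0533,  1.3233,  1.5189]), 'position': array([0.5334, 0.0903, 0.2404]), 'ee_rot': array([-7.650e-02,  9.971e-01, -1.000e-04, -2.000e-04]), 'ft_force': array([ 0.3742,  0.0297, -0.7886]), 'grip_width': np.float64(0.4096), 'grasp_force': np.float64(59.9361)}
shift units [2.000e-04 1.700e-03 2.713e-01]
turn units [-0.0002 -0.0004 -0.0027]
turn units [-6.0000e-04  4.0000e-04  3.9973e+00]
cap [364.4 260.5] seen [365.2 259.9] 48 [-0.0007  0.0008]
cap [280.2 260.5] seen [276.8 259.5] 8 [-0.0005 -0.0037]
cap [368.4 156.2] seen [368.2 156.2] 86 [ 0.0001 -0.0002]
cap [276.5 156.2] seen [276.4 156.5] 86 [ 0.0002 -0.    ]
```

Emit:
move_arm(
  motion=[
    [[0, 0.0017, 0.02], [0, 0, -0.003], -1],
    [[0, 0, 0.04], [0, 0, 0], -1],
    [[0, 0, 0.04], [0, 0, 0], -1],
    [[0, 0, 0.04], [0, 0, 0], -1],
    [[0, 0, 0.04], [0, 0, 0], -1],
    [[0, 0, 0.03], [0, 0, 0], -1],
    [[0, 0, 0.02], [0, 0, 0], -1],
    [[0, 0, 0.015], [0, 0, 0], -1],
    [[0, 0, 0.01], [0, 0, 0], -1],
    [[0, 0, 0], [0, 0, 0], -1],
    [[0, 0, 0], [0, 0, 0], -1],
  ],
)

```text
clock: 20.4
position: [0.5338, 0.0925, 0.0499]
ee_rot: [-0.079, 0.997, 0.0, 0.0]
ft_force: [0.1, 0.4, -1.2]
grip_width: 0.411
grasp_force: 59.9
```

Run:
```python
from h import *
st(); need([.533,.0915,.036],np.radians(98.9))
c=shot('wrist'); s=shot('scene')
cv2.imwrite('pics/s5.png',np.hstack([c['bgr'][60:360,160:480],cv2.resize(s['bgr'][215:305,280:410],(433,300),interpolation=cv2.INTER_CUBIC)]))
a=np.radians(8.9);d=np.array([np.cos(a),np.sin(a),0]);n=np.array([-d[1],d[0],0]);P=np.array([.533,.0915,0])
for z in(.074,):
  for i,j in((-1,-1),(-1,1),(1,1)):
    X=P+d*.025*i+n*.018*j+[0,0,z]; print(i,j,np.round(proj(c,X)-[160,60],1),np.round((proj(s,X)-[280,215])*3.33+[320,0],1))
print(np.round(proj(c,P-d*.025+[0,0,.017])-[160,60],1), 'bottom -x edge',np.round(proj(c,P-d*.025+[0,0,.027])-[160,60],1))
t=shot('top')
```

```text
{'clock': np.float64(20.4), 'joint_pos': array([-0.5642,  0.339 ,  0.3584,  1.8927, -0.1457,  0.9342,  1.5907]), 'position': array([0.5338, 0.0925, 0.0499]), 'ee_rot': array([-7.880e-02,  9.969e-01,  1.000e-04,  4.000e-04]), 'ft_force': array([ 0.0794,  0.4143, -1.2399]), 'grip_width': np.float64(0.4113), 'grasp_force': np.float64(59.9081)}
shift units [ 0.0013 -0.0012  0.0186]
turn units [0.0002 0.0011 0.003 ]
turn units [-1.700e-03  3.000e-04 -3.997e+00]
-1 -1 [109.3 225.8] [440.8  75. ]
-1 1 [211.8 226.1] [486.8  66.9]
1 1 [205.8 342.6] [502.6 112.2]
[160.4 178.4] bottom -x edge [160.4 184.6]
```

View pics/s5.png

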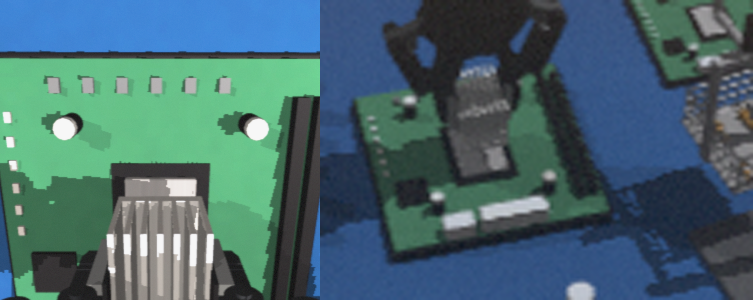

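The sink is level and aligned with the processor in both views: the fins at (110..210, 235) in the left crop are parallel to the processor's edges. It still has to come down 14 mm.

Emit:
move_arm(
  motion=[
    [[0.001, -0.0012, 0.004], [0, 0, 0.003], -1],
    [[0, 0, 0.006], [0, 0, 0], -1],
    [[0, 0, 0.005], [0, 0, 0], -1],
    [[0, 0, 0.0035], [0, 0, 0], -1],
    [[0, 0, 0], [0, 0, 0], -1],
    [[0, 0, 0], [0, 0, 0], -1],
    [[0, 0, 0], [0, 0, 0], -1],
  ],
)

```text
clock: 21.25
position: [0.5329, 0.0915, 0.0356]
ee_rot: [-0.078, 0.997, 0.0, 0.0]
ft_force: [0.3, 0.2, -0.0]
grip_width: 0.407
grasp_force: 59.9
```

Run:
```python
from h import *
o=st(); need([.533,.0915,.036],np.radians(98.9))
c=shot('wrist'); G=cv2.cvtColor(c['bgr'],cv2.COLOR_BGR2GRAY).astype(int)
a=np.radians(8.9);d=np.array([np.cos(a),np.sin(a),0]);n=np.array([-d[1],d[0],0]);P=np.array([.533,.0915,0])
zt=o['position'][2]-.0086
for nm,z in(('proc edge',.017),('sink bottom',zt),('base top',zt+.006),('sink top',zt+.038)):
    print(nm,*[np.round(proj(c,P-d*.025+n*.018*j+[0,0,z]),1) for j in(-1,1)])
print([ (v,int(G[v,310:330].mean())) for v in range(215,300)])
r=int(proj(c,P-d*.02+[0,0,zt+.038])[1]); print(r,[(u,int(G[r:r+3,u].mean())) for u in list(range(255,285))+list(range(360,390))])
```

```text
{'clock': np.float64(21.25), 'joint_pos': array([-0.5587,  0.3588,  0.3543,  1.9035, -0.1556,  0.9055,  1.5976]), 'position': array([0.5329, 0.0915, 0.0356]), 'ee_rot': array([-7.77e-02,  9.97e-01,  1.00e-04,  1.00e-04]), 'ft_force': array([ 0.2576,  0.2211, -0.018 ]), 'grip_width': np.float64(0.4072), 'grasp_force': np.float64(59.9091)}
shift units [-0.0002 -0.0001 -0.0005]
turn units [0.0001 0.0003 0.0003]
turn units [-4.0000e-04  2.0000e-04 -3.9997e+00]
proc edge [283.2 249.6] [361.1 249.7]
sink bottom [281. 257.] [363.5 257.1]
base top [279.6 261.8] [365.1 261.9]
sink top [269.7 295.2] [376.1 295.3]
[(215, 157), (216, 157), (217, 158), (218, 157), (219, 156), (220, 156), (221, 157), (222, 156), (223, 156), (224, 156), (225, 156), (226, 156), (227, 156), (228, 156), (229, 156), (230, 156), (231, 151), (232, 133), (233, 63), (234, 53), (235, 54), (236, 53), (237, 53), (238, 53), (239, 53), (240, 53), (241, 53), (242, 54), (243, 54), (244, 51), (245, 46), (246, 45), (247, 49), (248, 81), (249, 91), (250, 110), (251, 129), (252, 138), (253, 140), (254, 140), (255, 138), (256, 120), (
[... 507 characters left out ...]
, 178)]
308 [(255, 78), (256, 79), (257, 83), (258, 87), (259, 89), (260, 89), (261, 89), (262, 89), (263, 88), (264, 88), (265, 88), (266, 95), (267, 136), (268, 174), (269, 188), (270, 198), (271, 221), (272, 242), (273, 235), (274, 172), (275, 108), (276, 85), (277, 82), (278, 82), (279, 83), (280, 83), (281, 84), (282, 88), (283, 137), (284, 235), (360, 97), (361, 96), (362, 94), (363, 96), (364, 98), (365, 126), (366, 195), (367, 242), (368, 246), (369, 247), (370, 247), (371, 246), (372, 232), (373, 146), (374, 82), (375, 72), (376, 73), (377, 72), (378, 73), (379, 74), (380, 75), (381, 81), (382, 104), (383, 118), (384, 119), (385, 119), (386, 119), (387, 120), (388, 119), (389, 119)]
```

Run:
```python
from h import *
c=load('wrist'); G=cv2.cvtColor(c['pixels'],cv2.COLOR_RGB2GRAY).astype(int)
a=np.radians(8.9);d=np.array([np.cos(a),np.sin(a),0]);n=np.array([-d[1],d[0],0]);P=np.array([.533,.0915,0])
def edges(r0,r1,lo,hi,th=18):
    p=G[r0:r1,lo:hi].mean(0); g=np.diff(p); return [(lo+i+.5,int(g[i])) for i in range(1,len(g)-1) if abs(g[i])>th and abs(g[i])>=abs(g[i-1]) and abs(g[i])>abs(g[i+1])]
print('proc 252-255',edges(252,255,260,385))
print('plate 261-265',edges(262,265,260,385))
print('top 297-300',edges(297,300,255,390))
for r,z in((253,.017),(263.5,.033),(298,.065)):
    for j in(-1,1): 
        # lateral edge at this row
        ks=np.linspace(-.03,.0,61); q=np.array([proj(c,P+d*k+n*.018*j+[0,0,z]) for k in ks]); print(r,j,np.interp(r,q[:,1],q[:,0]))
```

```text
proc 252-255 [(269.5, -24), (283.5, 42), (343.5, 22), (348.5, 36), (360.5, -83), (374.5, 44)]
plate 261-265 [(269.5, -21), (275.5, 30), (281.5, 45), (290.5, -20), (295.5, 29), (303.5, -34), (308.5, 34), (317.5, -31), (321.5, 29), (331.5, -32), (335.5, 34), (344.5, -34), (349.5, 27), (358.5, -40), (363.5, -29), (373.5, 47)]
top 297-300 [(266.5, 93), (273.5, -45), (276.5, -39), (282.5, 83), (290.5, -66), (296.5, 25), (299.5, 66), (306.5, -87), (309.5, 23), (316.5, 74), (323.5, -64), (330.5, -18), (332.5, 77), (339.5, -46), (343.5, -19), (349.5, 87), (356.5, -80), (366.5, 95), (373.5, -86)]
253 -1 283.31670654395543
253 1 360.93773354003645
263.5 -1 279.6559020843364
263.5 1 365.029266523314
298 -1 269.8442949745539
298 1 375.97516654146955
```

Emit:
move_arm(
  motion=[
    [[-0.0005, 0.0008, -0.0003], [0, 0, 0], -1],
    [[0, 0, 0], [0, 0, 0], -1],
    [[0, 0, 0], [0, 0, 0], -1],
    [[0, 0, 0], [0, 0, 0], -1],
  ],
)

```text
clock: 21.7
position: [0.533, 0.0922, 0.0357]
ee_rot: [-0.078, 0.997, 0.0, 0.0]
ft_force: [0.4, 0.1, -0.9]
grip_width: 0.413
grasp_force: 59.9
```

Run:
```python
from h import *
st(); print(order.hand_in())
```

```text
{'clock': np.float64(21.7), 'joint_pos': array([-0.5595,  0.3592,  0.354 ,  1.9025, -0.1556,  0.9062,  1.5965]), 'position': array([0.533 , 0.0922, 0.0357]), 'ee_rot': array([-7.77e-02,  9.97e-01,  1.00e-04,  0.00e+00]), 'ft_force': array([ 0.3689,  0.0662, -0.8504]), 'grip_width': np.float64(0.4135), 'grasp_force': np.float64(59.9094)}
the job is handed in; nothing more can be done
None
```

I handed the job in at 21.7 s: the basket hangs released on the hook, and the arm is holding the large heat sink level and aligned over the processor, about 1 cm above it and centred to about 1 mm by my camera measurements (no verdict was returned).

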